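# Lock a circuit board in the T-slot board holder with a quarter-turn stop stud

## Robot

A 6-joint arm with a two-finger parallel gripper is mounted at the origin on a cart in front of the work surface, level with it; the furniture and walls round the work are solid. World frame = base frame: x ahead of the robot, y to its left, z up, the work surface at z = 0. Lengths are in m, angles in rad, forces in N, time in s.
With the tool pointing down it reaches from about 0.375 to 0.9 m from the base axis. Payload 3.1 kg.
Tool frame: the origin (TCP) lies midway between the tips of the shut fingers; the grasp point (between the pads) lies 19 mm behind it (robot.grip_point_offset is the distance from the TCP to the grasp point, in m); z points along the fingers, y is the line along which they close (so a half turn about z gives the same grasp; the last joint's range is limited). The gripper opens to 85 mm and grips with 20 to 120 N. Pads are 22 mm wide; open, the fingers measure 114 mm over their backs; the gripper's body (76 mm by 85 mm) begins 54 mm behind the grasp point. The pads swing forward as they close: fully open they stand 13 mm farther back than shut.
Start: joints at [0.932, 0.527, 1.433, -0, 1.181, -0.178], TCP at [0.277, 0.56, 0.231] pointing down, gripper open.
Joint ranges: [-3.08, 3.08], [-0.75, 2.2], [0.22, 2.44], [-1.43, 4.57], [0, 2.65], [-2.85, 2.85]. Speed limits (rad/s): [2.79, 2.79, 3.14, 3.14, 3.14, 3.14].

## Interface

Orientations are given as a unit quaternion [w, x, y, z].
In Python, from bench import robot gives the robot as it stands.
- The arm moves only by the tool servo_tool, never from a script. Its argument "commands" is a list of rows, each an object of numbers: "dx", "dy", "dz": the shift along the tool's x, y, z in mm; "twist": the turn about the tool's z in rad. A call has 1 to 8 rows; each row shifts and turns the commanded pose from where the row before left it, along the tool's axes as they then stand; what a row does not reach is not made up. A row lasts 1/8 s, in which the tool goes at most 62.5 mm and 10.7 degrees, less where a joint would pass 70% of its speed; a pose out of reach is approached as far as the arm can. A call is refused whole if a number of a shift passes 62.5 or a number of a turn 0.188, either way. A call with a gripper value outside its range is refused whole. "gripper" is the finger opening in mm, from 0 to 85.4, set as the call begins (left out, the last holds). The fingers move at their own pace and stop on an object; "squeeze" is the grip in N (left out, the last holds). Time passes only in rows, so rows that do not move let the fingers close. It gives the time, the measured TCP pose, the force, the opening and the grip force at its end, in the units of the state.
- robot.state(): the state, without advancing time (a new reading comes with each control period).
- robot.capture(name): name is "side" or "top"; returns a dict with "pixels" (384x512x3 uint8, red, green, blue), "intrinsics" (3x3 intrinsics, pixels), "view" (4x4, takes a point from world to camera coordinates). Camera axes: x right, y up, looking along -z (the intrinsics and any distortion apply to the point x, -y, -z); pixel columns grow to the right and rows downward; lengths in m; the calibration is good to about 2 mm. A picture is of the moment at which its call begins. There is no depth.
- robot.job_done(): hands the job in; it is judged then, once.
The state is a dict: "time_s": time; "joint_pos": joint angles; "qd": joint speeds; "joint_efforts": joint torques, N m; "tcp_pos": TCP position; "tool_rot": TCP orientation; "contact_force": force on the tool from outside, world axes, zero at the start; "ft_torque": the same for the moment, N m; "gripper_width": finger opening in m; "finger_force": force on a finger pad.
Only numpy, scipy, OpenCV 4.12 (cv2) and the standard library are available. Lean on these libraries where they do the work, as an engineer would, in place of code of your own. Each camera call takes 0.05 s, during which the arm holds its last target. There are 200 camera calls.

## Task

Secure the green circuit board in the board holder: drop the head of the orange-knobbed stop stud lying on the bench into the entry window of the T-slot, slide the stud along so that it pushes the board home against the fence, and at the seat there turn it a quarter turn so that its head drops into the cross groove and locks. Leave the tape, the pliers and the teal screwdriver where they lie.

Things in the scene. Friction and masses are not known exactly. Their poses are not given: they have to be found in the camera images.
- holder: Board holder, fixed: grey bed 192 mm long (x -95 to 97), 100 wide, 25 high. Origin on the bench under its centre line; +x along the T-slot from entry window to fence. Slot in its top 11 mm wide along y = 0; under the lips (z 20.5 to 25) a channel 18 mm wide, floor at z = 10. Two rubber ledges (|y| 29 to 38, top z = 33, x from -36) carry the board. Fence face x = 85, top z = 46.
- stud: Stop stud, loose, about 130 g, 74 mm long. Origin under its head, z along its axis to the knob, x along head and knob. Steel head 29 (x) by 15 mm, z 0 to 7; shank 9 thick; black collar 28 dia., z 19.5 to 37; neck 14 thick; orange knob 44 (x) by 28 mm, z 52 to 74, white line along x. Starts lying, z and x level, axis 14 mm up. Either turn locks it; it then drops 4 mm. Slides freely.
- board: Green circuit board, loose, about 50 g, 60 mm (its x, along the slot) by 90 mm (y), 2 mm thick, parts on it up to 16 mm high. Origin: centre of its underside, 33 mm above the bench. Starts 8 to 20 mm short of the fence, a little askew. Home, its origin is at holder x = 55 and its near edge at x = 25, leaving the stud's collar in the seat 1 mm of play.
- holder_window (a point): Middle of the entry window, on the channel floor, 10 mm above the bench: where the stud's origin stands when dropped in. Axes as the holder's; holder x = -70. The window, 32 mm (x) by 18 mm (y), outlined in black along its sides, is the only place where the head passes in or out, long axis along the slot; the slot's mouth is flared over 8 mm.
- holder_station (a point): Floor of the cross seat beside the board, holder x = 10, 6 mm above the bench: the locked stud's origin. Axes as the holder's. Here (and at a like seat at x = -26) the channel is 32 x 32 mm so that the head can turn, and a cross groove 18 mm wide (x), 32 long (y), 4 deep in its floor takes the turned head. Each seat is marked by two black lines on the bed, either side of the slot.
- tape_roll: Black roll of tape lying flat, 62 mm in diameter, 18 mm high, bystander. Origin: centre of its underside.
- pliers_nose: Long nose pliers with red handles lying flat, 152 mm long along y, 66 mm wide, 12 mm high, bystander. Origin: centre of the underside.
- driver_teal: Small screwdriver with a teal handle lying flat, 140 mm long along y, 25 mm high, bystander. Origin: centre of the underside.
Not all that is in view belongs to the job. Leave any yellow look-alike of the stud alone.

How it is judged:
By the outcome, as a careful person would: the job done as asked, in the order asked, and still so for the second after the job is handed in, with the robot touching nothing.
It also fails if it takes over 72 s, if anything falls off the work surface, if the arm or the gripper's body presses on something with over 40 N, if the wrist force passes 120 N, or if a joint passes its speed limit or range.

## Working session

There is one attempt and no reset: what is moved stays moved. The work goes in short steps, Python scripts to look and compute and a tool call to move; the robot and the scene stay as the last step left them, time stands still between calls to the robot, and variables do not carry over. Pictures are saved under pics/ and viewed, at most 11 in all, crops included, and the job is handed in when it is done.

Besides the shell and the picture viewer there is one more tool, called after "Request:" in YAML: its name, and indented under it one key for each argument. servo_tool: Moves the arm, as the interface text tells. Its arguments: {"type":"object","properties":{"commands":{"type":"array","items":{"type":"object","properties":{"dx":{"type":"number"},"dy":{"type":"number"},"dz":{"type":"number"},"twist":{"type":"number"}}}},"gripper":{"type":"number"},"squeeze":{"type":"number"}},"required":["commands"]}

```bash
mkdir -p pics
cat > h.py <<'E'
import numpy as np, cv2
from bench import robot
def cap(n,f):
    c=robot.capture(n); cv2.imwrite('pics/'+f+'.png',c['pixels'][:,:,::-1]); np.savez('pics/'+f+'.npz',K=c['intrinsics'],V=c['view'],**{k:np.array(v) for k,v in c.items() if k not in('pixels','intrinsics','view') }); return c
def px2w(c,uv,z):
    K=np.array(c['K'] if 'K' in c else c['intrinsics']);V=np.array(c['V'] if 'V' in c else c['view'])
    R=V[:3,:3];t=V[:3,3];o=-R.T@t
    out=[]
    for u,v in uv:
        d=np.linalg.inv(K)@[u,v,1]; d=R.T@(d*[1,-1,-1]); s=(z-o[2])/d[2]; out.append(o+s*d)
    return np.array(out)
def w2px(c,P):
    K=np.array(c['K'] if 'K' in c else c['intrinsics']);V=np.array(c['V'] if 'V' in c else c['view'])
    q=(np.atleast_2d(P)@V[:3,:3].T+V[:3,3])*[1,-1,-1]; q=q@K.T; return q[:,:2]/q[:,2:]
E
python3 - <<'E'
from h import *
a=cap('top','t0');b=cap('side','s0')
print(a.keys(),a['intrinsics'],a['view'],b['view'])
im=np.hstack([a['pixels'],b['pixels']])[:,:,::-1]
cv2.imwrite('pics/tt.png',cv2.resize(a['pixels'][:,:,::-1],(800,600),interpolation=cv2.INTER_CUBIC))
cv2.imwrite('pics/ss.png',cv2.resize(b['pixels'][:,:,::-1],(800,600),interpolation=cv2.INTER_CUBIC))
print(robot.state())
E
```

```text
dict_keys(['pixels', 'intrinsics', 'view']) [[389.29938747   0.         247.61304018]
 [  0.         389.29938747 193.36228359]
 [  0.           0.           1.        ]] [[-0.02532301 -0.99966741  0.00487934 -0.07667852]
 [ 0.98403632 -0.02406638  0.17633304 -0.61773205]
 [-0.17615696  0.00926673  0.98431847 -1.09469513]
 [ 0.          0.          0.          1.        ]] [[-0.96111442 -0.27521427  0.02271944  0.53974373]
 [ 0.18832397 -0.59304827  0.78283321 -0.21312288]
 [-0.20197315  0.7566709   0.62181669 -0.70544204]
 [ 0.          0.          0.          1.        ]]
{'time_s': 0.1, 'joint_pos': array([ 9.32468531e-01,  5.28356792e-01,  1.43375155e+00, -1.21350813e-05,
        1.18138459e+00, -1.78497483e-01]), 'qd': array([-6.76779424e-04, -1.58556621e-03, -2.32127977e-03,  2.55825356e-04,
       -1.52776472e-05,  2.13583854e-03]), 'joint_efforts': array([-1.31015258e-05, -4.43303955e+01, -1.78586018e+01, -2.31910835e-04,
        3.92196758e-03,  5.14585579e-06]), 'tcp_pos': array([0.2769689 , 0.55958153, 0.23044874]), 'tool_rot': array([-3.72200667e-04,  2.27892562e-01,  9.73685821e-01, -8.74220070e-04]), 'contact_force': array([-0.50892096, -0.10560336,  0.06261659]), 'ft_torque': array([-0.00897074, -0.02378831, -0.03054198]), 'finger_force': 0.0, 'gripper_width': 0.08548141687383687}
```

View pics/tt.png

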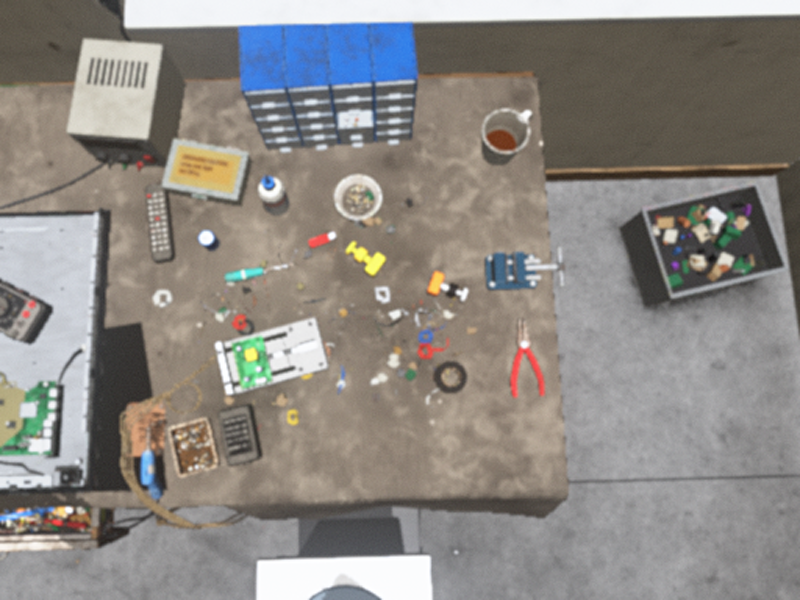

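View pics/ss.png

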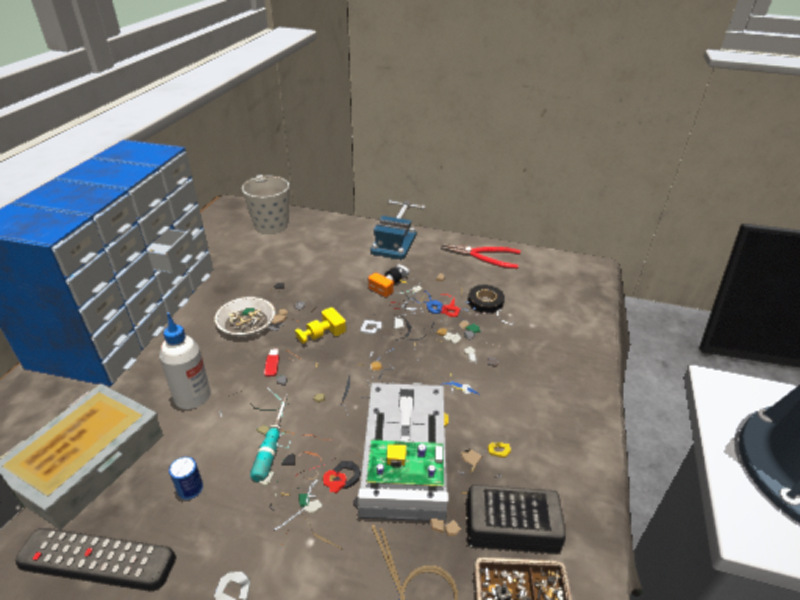

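The top view shows the orange-knobbed stud at about (448,287) and a yellow look-alike at (367,257). The orange one has an orange knob, a black collar and a steel head, so it fits the description. The holder is at (272,355), with the fence on the left, the window on the right and the board at (252,358). An enlarged crop will confirm the stud.

Run:
```python
from h import *
a=cv2.imread('pics/t0.png');b=cv2.imread('pics/s0.png')
def cr(im,x,y,w,h,s): return cv2.resize(im[y:y+h,x:x+w],(w*s,h*s),interpolation=cv2.INTER_CUBIC)
A=cr(a,135,200,80,56,5) # holder top  origin(135,200)
B=cr(a,265,165,40,30,10) # stud top origin(265,165)
C=cr(b,225,240,66,96,3); D=cr(b,225,165,50,30,8)
o=np.zeros((600,800,3),np.uint8)
o[:280,:400]=A;o[:300,400:800]=B;o[305:593,:198]=C;o[305:545,400:800]=D
cv2.imwrite('pics/c1.png',o)
```

```text
(no output)
```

View pics/c1.png

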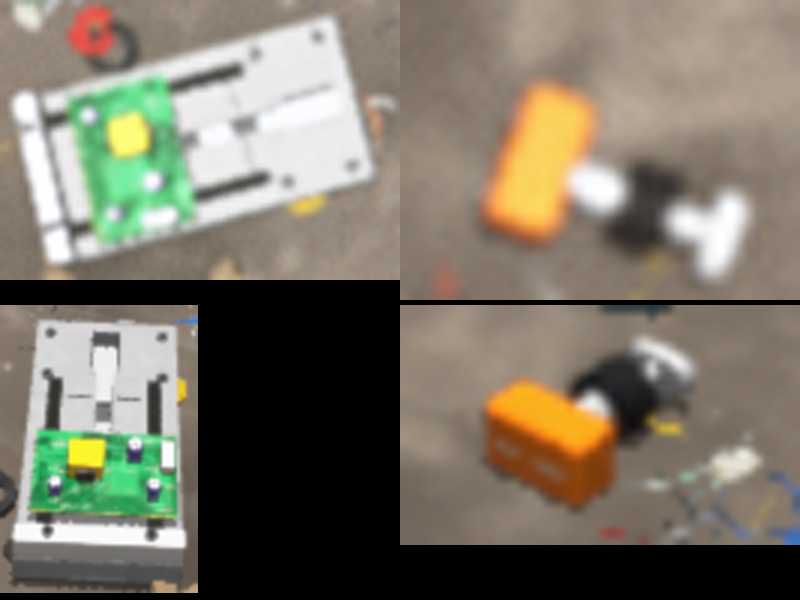

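```bash
cat >> h.py <<'E'
from scipy.optimize import least_squares
from scipy.ndimage import map_coordinates
def T(p,P): # p=x,y,yaw
    c,s=np.cos(p[2]),np.sin(p[2]); P=np.asarray(P,float)
    return np.c_[p[0]+c*P[:,0]-s*P[:,1],p[1]+s*P[:,0]+c*P[:,1],P[:,2]]
def img(c):
    return cv2.cvtColor(np.ascontiguousarray(c['pixels']),cv2.COLOR_RGB2LAB).astype(float)
def fit(cams,edges,p0,R=(5,4,3,2.5,2,2),bias=False):
    """edges: list per cam of (A,B) 3d segs in object frame (m)"""
    p=np.array(p0,float); ims=[img(c) for c in cams]; b=[np.zeros(2) for _ in cams]
    for r in R:
        obs=[]
        for ci,(c,E) in enumerate(zip(cams,edges)):
            for A,B in E:
                t=np.linspace(.06,.94,25)[:,None]; Q=np.array(A)*(1-t)+np.array(B)*t
                uv=w2px(c,T(p,Q)); d=uv[-1]-uv[0]; n=np.array([-d[1],d[0]])/np.hypot(*d)
                s=np.arange(-r,r+.01,.2)
                g=uv[:,None,:]+s[None,:,None]*n
                v=np.stack([map_coordinates(ims[ci][:,:,k],[g[...,1],g[...,0]],order=1) for k in range(3)],-1)
                gr=np.linalg.norm(np.gradient(v,axis=1),axis=-1)
                gr=gr**2*np.exp(-.5*(s/r)**2); k=gr.argmax(1)
                o=[]
                for i,j in enumerate(k):
                    w=gr[i]*(abs(s-s[j])<1.2); o.append((w*s).sum()/(w.sum()+1e-9) if gr[i,j]>1 else np.nan)
                o=np.array(o); m=np.isfinite(o); obs.append((ci,c,Q[m],uv[m]+o[m,None]*n,n))
        f=lambda q:np.concatenate([((w2px(c,T(q,Q))-z)@n) for ci,c,Q,z,n in obs])
        sol=least_squares(f,p,loss='soft_l1',f_scale=.4,x_scale=[.01,.01,.02]); p=sol.x
    per=[(ci,round(float(np.median((z-w2px(c,T(p,Q)))@n)),2)) for ci,c,Q,z,n in obs]
    return p,per
def seg(*L): return [(np.array(a)/1e3,np.array(b)/1e3) for a,b in L]
HOLD=seg(((-95,-50,25),(-95,50,25)),((-95,-50,25),(80,-50,25)),((-95,50,25),(80,50,25)),((97,-50,46),(97,50,46)),((85,-50,46),(85,50,46)))
KN=lambda z:seg(*[((s*22,-14,z),(s*22,14,z)) for s in(1,-1)],*[((-22,s*14,z),(22,s*14,z)) for s in(1,-1)])
E
python3 - <<'E'
from h import *
a=robot.capture('top');b=robot.capture('side')
# initial holder
ca=px2w(a,[(201.4,203),(209.4,235.6)],.025); fa=px2w(a,[(137.4,219.4),(145,252.4)],.046)
print(ca,fa)
d=fa.mean(0)-ca.mean(0); yaw=np.arctan2(d[1],d[0]); o=ca.mean(0)+d*95/192
for cs,nm in(([a,b],'both'),([a],'top'),([b],'side')):
    p,per=fit(cs,[HOLD]*len(cs),[o[0],o[1],yaw]); print(nm,p,np.degrees(p[2]),per)
k=px2w(a,[(279,181)],.025)[0]; h=px2w(a,[(297.2,188.2)],.014)[0]; d=k-h; ax=np.arctan2(d[1],d[0]); print('knob',k,'head',h,np.degrees(ax))
# knob frame: local x = stud x (perp), local y = stud axis -> box y +-11
# top face z=28mm
KL=seg(((22,-11,28),(22,11,28)),((-22,-11,28),(-22,11,28)),((-22,11,28),(22,11,28)),((-22,-11,28),(22,-11,28)))
for cs,nm in(([a,b],'both'),([a],'top'),([b],'side')):
    p,per=fit(cs,[KL]*len(cs),[k[0],k[1],ax-np.pi/2],R=(3,2.5,2,2)); print(nm,p,np.degrees(p[2]+np.pi/2),per)
E
```

```text
[[0.594896   0.0478104  0.025     ]
 [0.4962739  0.02448155 0.025     ]] [[0.54748685 0.2335469  0.046     ]
 [0.45095688 0.20923302 0.046     ]]
both [0.52348918 0.12732956 1.81636494] 104.07004540096587 [(0, 0.26), (0, 0.54), (0, 0.02), (0, 0.67), (0, 0.16), (1, -0.2), (1, -0.18), (1, -0.16), (1, -0.05), (1, -0.4)]
top [0.52402207 0.12869836 1.81666716] 104.08736126053476 [(0, -0.06), (0, 0.27), (0, -0.24), (0, 0.28), (0, -0.16)]
side [0.52333615 0.12673283 1.81603682] 104.05124497252746 [(0, -0.05), (0, -0.04), (0, -0.01), (0, 0.23), (0, -0.09)]
knob [ 0.65697436 -0.1890028   0.025     ] head [ 0.63535725 -0.24500754  0.014     ] 68.89405657133968
both [ 0.65700694 -0.18755382 -0.36836032] 68.89450857388918 [(0, 0.2), (0, 0.21), (0, 0.09), (0, -0.21), (1, -0.43), (1, -0.21), (1, -0.06), (1, 0.14)]
top [ 0.65786794 -0.1877602  -0.3833828 ] 68.03378347239641 [(0, -0.02), (0, 0.03), (0, 0.12), (0, -0.1)]
side [ 0.65583841 -0.18758593 -0.33416998] 70.85347061835114 [(0, -0.18), (0, 0.12), (0, -0.17), (0, 0.07)]
```

The crop confirms the orange stud, lying with its head toward lower right. Top-view pixels (512 wide): knob (279,181), head (297,188).

The two-camera fits give:
- **Knob:** (0.657, -0.188), axis at 68.9°.
- **Holder:** (0.5235, 0.1275), yaw 104.07°.

I'm moving to the stud.

Request:
servo_tool:
  commands:
    - {"dx": -48, "dy": -35.4}
    - {"dx": -48, "dy": -35.4}
    - {"dx": -48, "dy": -35.4}
    - {"dx": -48, "dy": -35.4}
    - {"dx": -48, "dy": -35.4}
    - {"dx": -48, "dy": -35.4}
    - {"dx": -48, "dy": -35.4}
    - {"dx": -48, "dy": -35.4}
  gripper: 85
  squeeze: 20

```text
invalid input at $.commands[0]: expected keys dx, dy, dz, twist
```

Request:
servo_tool:
  commands:
    - {"dx": -48, "dy": -35.4}
    - {"dx": -48, "dy": -35.4}
    - {"dx": -48, "dy": -35.4}
    - {"dx": -48, "dy": -35.4}
    - {"dx": -48, "dy": -35.4}
    - {"dx": -48, "dy": -35.4}
    - {"dz": 40}
    - {"dz": 40}

```text
invalid input at $.commands[0]: expected keys dx, dy, dz, twist
```

Request:
servo_tool:
  commands:
    - {"twist": 0.185}
    - {"twist": 0.185}
    - {"twist": 0.185}
    - {"twist": 0.185}
    - {"twist": 0.185}
    - {"twist": 0.185}
    - {"twist": 0.185}
    - {"twist": 0.183}

```text
invalid input at $.commands[0]: expected keys dx, dy, dz, twist
```

```bash
cat >> h.py <<'E'
from scipy.spatial.transform import Rotation as Rn
def pose():
    s=robot.state();q=s['tool_rot'];R=Rn.from_quat([q[1],q[2],q[3],q[0]]).as_matrix()
    return s,np.array(s['tcp_pos']),R
def go(x,y,z,yawdeg=None):
    s,p,R=pose(); d=R.T@(np.array([x,y,z])-p)*1e3
    yw=np.degrees(np.arctan2(R[1,1],R[0,1])); print('t',round(s['time_s'],2),'tcp',p.round(4),'yaw_y',yw.round(2),'w',round(s['gripper_width']*1e3,1),'F',np.round(s['contact_force'],1),'ff',s['finger_force'])
    print('tool delta mm',d.round(1), 'twist',None if yawdeg is None else np.radians(yw-yawdeg).round(3),'tilt',R[:,2].round(4))
E
python3 -c "
from h import *
go(.6588,-.1829,.002,-21.1)"
```

```text
t 0.2 tcp [0.277  0.5597 0.2307] yaw_y 63.66 w 85.4 F [0.1 0.  0.2] ff 0.0
tool delta mm [-671.7 -495.8  229.2] twist 1.479 tilt [-8.0e-04 -1.1e-03 -1.0e+00]
```

All four keys are required in every row.

Request:
servo_tool:
  commands:
    - {"dx": -48, "dy": -35.4, "dz": 0, "twist": 0}
    - {"dx": -48, "dy": -35.4, "dz": 0, "twist": 0}
    - {"dx": -48, "dy": -35.4, "dz": 0, "twist": 0}
    - {"dx": -48, "dy": -35.4, "dz": 0, "twist": 0}
    - {"dx": -48, "dy": -35.4, "dz": 0, "twist": 0}
    - {"dx": -48, "dy": -35.4, "dz": 0, "twist": 0}
    - {"dx": -48, "dy": -35.4, "dz": 0, "twist": 0}
    - {"dx": -48, "dy": -35.4, "dz": 0, "twist": 0}
  gripper: 85
  squeeze: 20

```text
time_s: 1.2
tcp_pos: [0.4965, 0.1341, 0.2314]
tool_rot: [0.0, 0.228, 0.974, 0.0]
contact_force: [0.3, -0.1, 0.1]
gripper_width: 0.0851
finger_force: 0.0
```

Request:
servo_tool:
  commands:
    - {"dx": -48, "dy": -35.4, "dz": 0, "twist": 0}
    - {"dx": -48, "dy": -35.4, "dz": 0, "twist": 0}
    - {"dx": -48, "dy": -35.4, "dz": 0, "twist": 0}
    - {"dx": -48, "dy": -35.4, "dz": 0, "twist": 0}
    - {"dx": -48, "dy": -35.4, "dz": 0, "twist": 0}
    - {"dx": -48, "dy": -35.4, "dz": 0, "twist": 0}
    - {"dx": 0, "dy": 0, "dz": 40, "twist": 0}
    - {"dx": 0, "dy": 0, "dz": 40, "twist": 0}

```text
time_s: 2.2
tcp_pos: [0.6599, -0.1837, 0.1503]
tool_rot: [0.001, 0.229, 0.973, -0.0]
contact_force: [0.2, -0.2, -0.2]
gripper_width: 0.0851
finger_force: 0.0
```

Request:
servo_tool:
  commands:
    - {"dx": 0, "dy": 0, "dz": 0, "twist": 0.185}
    - {"dx": 0, "dy": 0, "dz": 0, "twist": 0.185}
    - {"dx": 0, "dy": 0, "dz": 0, "twist": 0.185}
    - {"dx": 0, "dy": 0, "dz": 0, "twist": 0.185}
    - {"dx": 0, "dy": 0, "dz": 0, "twist": 0.185}
    - {"dx": 0, "dy": 0, "dz": 0, "twist": 0.185}
    - {"dx": 0, "dy": 0, "dz": 0, "twist": 0.185}
    - {"dx": 0, "dy": 0, "dz": 0, "twist": 0.184}

```text
time_s: 3.2
tcp_pos: [0.6594, -0.1822, 0.1509]
tool_rot: [-0.0, 0.826, 0.563, -0.0]
contact_force: [0.3, -0.4, -0.4]
gripper_width: 0.0849
finger_force: 0.0
```

```bash
python3 -c "
from h import *
go(.6588,-.1829,.002,-21.1)"
```

```text
t 3.2 tcp [ 0.6594 -0.1822  0.1509] yaw_y -21.43 w 84.9 F [ 0.3 -0.4 -0.4] ff 0.0
tool delta mm [ -0.9  -0.2 148.9] twist -0.006 tilt [-7.e-04  3.e-04 -1.e+00]
```

Request:
servo_tool:
  commands:
    - {"dx": -0.9, "dy": 0, "dz": 40, "twist": 0}
    - {"dx": 0, "dy": 0, "dz": 40, "twist": 0}
    - {"dx": 0, "dy": 0, "dz": 30, "twist": 0}
    - {"dx": 0, "dy": 0, "dz": 20, "twist": 0}
    - {"dx": 0, "dy": 0, "dz": 10, "twist": 0}
    - {"dx": 0, "dy": 0, "dz": 8, "twist": 0}

```text
time_s: 3.95
tcp_pos: [0.6599, -0.1834, 0.0035]
tool_rot: [0.001, 0.825, 0.566, 0.0]
contact_force: [0.1, 0.2, 0.0]
gripper_width: 0.0848
finger_force: 0.0
```

Request:
servo_tool:
  commands:
    - {"dx": 0, "dy": 0, "dz": 0, "twist": 0}
    - {"dx": 0, "dy": 0, "dz": 0, "twist": 0}
    - {"dx": 0, "dy": 0, "dz": 0, "twist": 0}
    - {"dx": 0, "dy": 0, "dz": 0, "twist": 0}
    - {"dx": 0, "dy": 0, "dz": 0, "twist": 0}
    - {"dx": 0, "dy": 0, "dz": 0, "twist": 0}
  gripper: 38
  squeeze: 20

```text
time_s: 4.7
tcp_pos: [0.66, -0.1833, 0.0044]
tool_rot: [0.001, 0.825, 0.566, 0.0]
contact_force: [-1.5, 0.7, 5.2]
gripper_width: 0.0438
finger_force: 23.4
```

Request:
servo_tool:
  commands:
    - {"dx": 0, "dy": 0, "dz": -10, "twist": 0}
    - {"dx": 0, "dy": 0, "dz": -15, "twist": 0}
    - {"dx": 0, "dy": 0, "dz": -20, "twist": 0}
    - {"dx": 0, "dy": 0, "dz": -20, "twist": 0}
    - {"dx": 0, "dy": 0, "dz": -20, "twist": 0}
    - {"dx": 0, "dy": 0, "dz": -15, "twist": 0}
    - {"dx": 0, "dy": 0, "dz": 0, "twist": 0}

```text
time_s: 5.58
tcp_pos: [0.6603, -0.1835, 0.1053]
tool_rot: [0.002, 0.825, 0.566, 0.001]
contact_force: [0.2, 0.3, -2.3]
gripper_width: 0.0434
finger_force: 22.6
```

Run:
```python
from h import *
a=cap('top','t1');b=cap('side','s1'); go(.66,-.18,.1)
u=w2px(a,[.66,-.183,.1])[0].astype(int);v=w2px(b,[.66,-.183,.1])[0].astype(int);print(u,v)
o=[cv2.resize(c['pixels'][max(0,q[1]-30):q[1]+45,q[0]-40:q[0]+40,::-1],(400,375),interpolation=cv2.INTER_CUBIC) for c,q in((a,u),(b,v))]
cv2.imwrite('pics/c2.png',np.hstack(o))
```

```text
t 5.67 tcp [ 0.6589 -0.1829  0.1031] yaw_y -21.08 w 43.7 F [-0.9 -0.3 -2. ] ff 22.63817399740219
tool delta mm [ 3.1 -0.1  3.1] twist None tilt [-6.e-04  3.e-04 -1.e+00]
[279 174] [241 156]
```

View pics/c2.png

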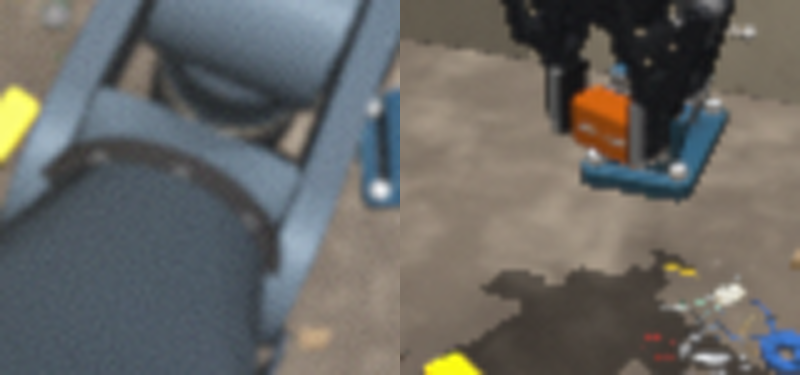

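The top view is blocked by the arm. The side view shows the knob at about (600,125) still held level between the pads, so friction stops it swinging down. I'll go low and ease the opening so it pivots in a light grip.

Request:
servo_tool:
  commands:
    - {"dx": 0, "dy": 0, "dz": 30, "twist": 0}
    - {"dx": 0, "dy": 0, "dz": 30, "twist": 0}
    - {"dx": 0, "dy": 0, "dz": 20, "twist": 0}
    - {"dx": 0, "dy": 0, "dz": 0, "twist": 0}
  gripper: 42

```text
time_s: 6.18
tcp_pos: [0.6575, -0.1823, 0.0206]
tool_rot: [-0.002, 0.825, 0.566, -0.001]
contact_force: [-1.3, -0.2, -1.0]
gripper_width: 0.0433
finger_force: 22.6
```

Request:
servo_tool:
  commands:
    - {"dx": 0, "dy": 0, "dz": 0, "twist": 0}
    - {"dx": 0, "dy": 0, "dz": 0, "twist": 0}
  gripper: 43.2

```text
time_s: 6.42
tcp_pos: [0.6603, -0.1835, 0.0247]
tool_rot: [0.001, 0.825, 0.566, 0.001]
contact_force: [0.0, -0.1, -2.0]
gripper_width: 0.0437
finger_force: 22.6
```

Request:
servo_tool:
  commands:
    - {"dx": 0, "dy": 0, "dz": 0, "twist": 0}
    - {"dx": 0, "dy": 0, "dz": 0, "twist": 0}
  gripper: 43.6

```text
time_s: 6.68
tcp_pos: [0.6596, -0.1832, 0.024]
tool_rot: [0.0, 0.825, 0.566, 0.0]
contact_force: [0.2, -0.4, -0.5]
gripper_width: 0.0436
finger_force: 16.7
```

Finger force follows the commanded opening (16.7 N at 43.6 mm), so I'll go finer.

Request:
servo_tool:
  commands:
    - {"dx": 0, "dy": 0, "dz": 0, "twist": 0}
    - {"dx": 0, "dy": 0, "dz": 0, "twist": 0}
  gripper: 43.75

```text
time_s: 6.92
tcp_pos: [0.6593, -0.1831, 0.0234]
tool_rot: [0.0, 0.825, 0.566, 0.0]
contact_force: [0.2, 0.6, -0.9]
gripper_width: 0.0438
finger_force: 10.5
```

Request:
servo_tool:
  commands:
    - {"dx": 0, "dy": 0, "dz": 0, "twist": 0}
    - {"dx": 0, "dy": 0, "dz": 0, "twist": 0}
  gripper: 43.85

```text
time_s: 7.18
tcp_pos: [0.6592, -0.1831, 0.0232]
tool_rot: [-0.0, 0.825, 0.566, -0.0]
contact_force: [-0.5, -0.5, -0.6]
gripper_width: 0.0436
finger_force: 6.4
```

Run:
```python
from h import *
b=cap('side','s2'); go(.66,-.18,.1)
v=w2px(b,[.66,-.183,.03])[0].astype(int);print(v)
q=v
cv2.imwrite('pics/c3.png',cv2.resize(b['pixels'][max(0,q[1]-30):q[1]+45,q[0]-40:q[0]+40,::-1],(560,525),interpolation=cv2.INTER_CUBIC))
```

```text
t 7.22 tcp [ 0.6592 -0.1831  0.0233] yaw_y -21.09 w 43.7 F [ 0.2 -0.  -1.1] ff 6.358633562922478
tool delta mm [  3.1  -0.4 -76.7] twist None tilt [-1.e-04  0.e+00 -1.e+00]
[241 178]
```

View pics/c3.png

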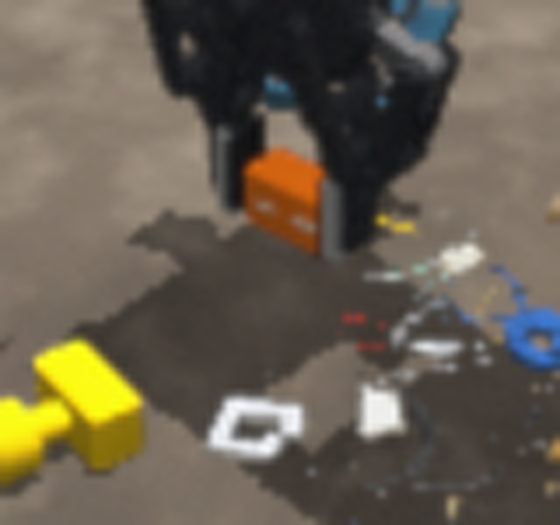

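The side crop shows the knob at about (285,200), still level: the end face with the white line faces the camera. I'll ease further to about 2–3 N.

Request:
servo_tool:
  commands:
    - {"dx": 0, "dy": 0, "dz": 0, "twist": 0}
    - {"dx": 0, "dy": 0, "dz": 0, "twist": 0}
  gripper: 43.92

```text
time_s: 7.48
tcp_pos: [0.6593, -0.1832, 0.0234]
tool_rot: [0.0, 0.825, 0.566, -0.0]
contact_force: [0.0, -0.9, 0.1]
gripper_width: 0.044
finger_force: 3.1
```

```bash
cat >> h.py <<'E'
def orange(c,box=None):
    im=np.ascontiguousarray(c['pixels']); h=cv2.cvtColor(im,cv2.COLOR_RGB2HSV).astype(int)
    m=(h[...,0]>4)&(h[...,0]<17)&(h[...,1]>170)&(h[...,2]>90)
    n,l,st,ce=cv2.connectedComponentsWithStats(m.astype(np.uint8))
    i=1+st[1:,4].argmax(); k=l==i; return ce[i].round(2),st[i],np.percentile(h[...,2][k],[10,50,90])
E
python3 - <<'E'
from h import *
a={'pixels':cv2.imread('pics/s2.png')[:,:,::-1]}; print(orange(a)); print(orange(robot.capture('side'))); print(robot.state()['finger_force'])
E
```

```text
(array([241.09, 175.21]), array([236, 169,  11,  15, 109], dtype=int32), array([123., 142., 209.]))
(array([240.87, 176.83]), array([235, 171,  12,  14, 114], dtype=int32), array([126. , 171. , 194.4]))
3.114825300872326
```

Request:
servo_tool:
  commands:
    - {"dx": 0, "dy": 0, "dz": 0, "twist": 0}
    - {"dx": 0, "dy": 0, "dz": 0, "twist": 0}
  gripper: 43.95

```text
time_s: 7.78
tcp_pos: [0.6593, -0.1832, 0.0234]
tool_rot: [0.0, 0.825, 0.566, 0.0]
contact_force: [-0.3, 0.2, -0.2]
gripper_width: 0.044
finger_force: 1.9
```

Run:
```python
from h import *
print(orange(robot.capture('side'))); print(robot.state()['finger_force'])
```

```text
(array([240.96, 176.93]), array([235, 171,  12,  14, 116], dtype=int32), array([122.5, 171. , 194. ]))
1.9446047767996788
```

It pivoted at about 3 N. I'll raise it slowly with that grip.

Request:
servo_tool:
  commands:
    - {"dx": 0, "dy": 0, "dz": -5, "twist": 0}
    - {"dx": 0, "dy": 0, "dz": -5, "twist": 0}
    - {"dx": 0, "dy": 0, "dz": -5, "twist": 0}
    - {"dx": 0, "dy": 0, "dz": -5, "twist": 0}
    - {"dx": 0, "dy": 0, "dz": -5, "twist": 0}
    - {"dx": 0, "dy": 0, "dz": -5, "twist": 0}
    - {"dx": 0, "dy": 0, "dz": -5, "twist": 0}
    - {"dx": 0, "dy": 0, "dz": -5, "twist": 0}
  gripper: 43.92

```text
time_s: 8.82
tcp_pos: [0.6592, -0.183, 0.0636]
tool_rot: [-0.0, 0.825, 0.566, 0.0]
contact_force: [-0.1, -0.1, -0.7]
gripper_width: 0.0439
finger_force: 1.8
```

Request:
servo_tool:
  commands:
    - {"dx": 0, "dy": 0, "dz": -5, "twist": 0}
    - {"dx": 0, "dy": 0, "dz": -5, "twist": 0}
    - {"dx": 0, "dy": 0, "dz": -5, "twist": 0}
    - {"dx": 0, "dy": 0, "dz": 0, "twist": 0}
    - {"dx": 0, "dy": 0, "dz": 0, "twist": 0}
    - {"dx": 0, "dy": 0, "dz": 0, "twist": 0}

```text
time_s: 9.57
tcp_pos: [0.6591, -0.183, 0.078]
tool_rot: [-0.0, 0.825, 0.566, -0.0]
contact_force: [-0.5, 0.6, -1.2]
gripper_width: 0.0438
finger_force: 1.8
```

Run:
```python
from h import *
b=cap('side','s4'); go(.66,-.18,.1); print(orange(b))
q=w2px(b,[.66,-.183,.05])[0].astype(int)
cv2.imwrite('pics/c4.png',cv2.resize(b['pixels'][max(0,q[1]-30):q[1]+35,q[0]-40:q[0]+40,::-1],(640,520),interpolation=cv2.INTER_CUBIC))
```

```text
t 9.62 tcp [ 0.6591 -0.183   0.078 ] yaw_y -21.08 w 43.6 F [ 0.1 -0.6 -1.7] ff 1.7778639122843742
tool delta mm [  3.2  -0.2 -22. ] twist None tilt [-5.e-04  2.e-04 -1.e+00]
(array([240.44, 163.24]), array([233, 156,  15,  16, 144], dtype=int32), array([115., 179., 216.]))
```

View pics/c4.png

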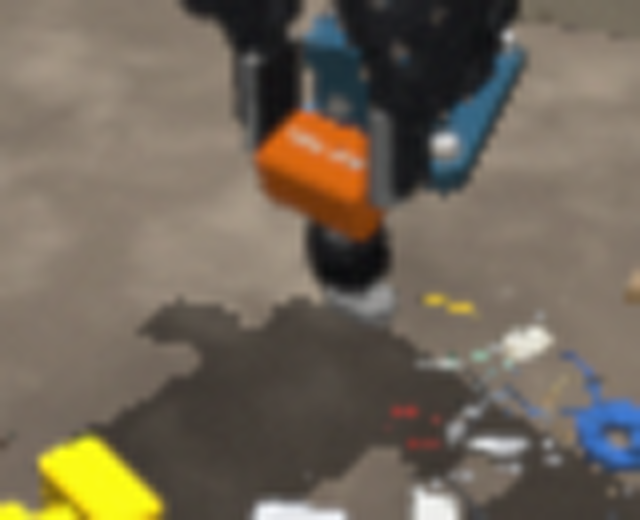

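Run:
```python
from h import *
d=np.load('pics/s4.npz');c={'K':d['K'],'V':d['V']}
q=w2px(c,[.66,-.183,.05])[0].astype(int); o=q-[40,30]
s,p,R=pose(); n=R[:,1]; f=-np.array([np.cos(np.radians(68.9)),np.sin(np.radians(68.9)),0]) # forward=to head
K=c['K'];V=c['V'];Rc=V[:3,:3];cc=-Rc.T@V[:3,3]
def bp(u):
    dd=Rc.T@((np.linalg.inv(K)@[u[0],u[1],1])*[1,-1,-1]); t=n@(p-cc)/(n@dd); P=cc+t*dd; return ((P-p)@f*1e3).round(1),(P[2]*1e3).round(1)
for nm,u in dict(line=(325,150),collar=(348,250),head=(362,300)).items(): print(nm,bp(o+(np.array(u)+.5)/8-.5))
```

```text
line (np.float64(-1.7), np.float64(89.0))
collar (np.float64(10.0), np.float64(43.1))
head (np.float64(17.7), np.float64(18.1))
```

The stud hangs head down but leans about 15°, head forward. I'll touch down lightly and drag forward so that bench friction rights it.

Request:
servo_tool:
  commands:
    - {"dx": 0, "dy": 0, "dz": 5, "twist": 0}
    - {"dx": 0, "dy": 0, "dz": 5, "twist": 0}
    - {"dx": 0, "dy": 0, "dz": 4, "twist": 0}
    - {"dx": 0, "dy": 0, "dz": 2, "twist": 0}
    - {"dx": 0, "dy": 0, "dz": 0, "twist": 0}

```text
time_s: 10.25
tcp_pos: [0.6591, -0.183, 0.062]
tool_rot: [-0.0, 0.825, 0.566, -0.0]
contact_force: [-0.1, 0.3, -0.7]
gripper_width: 0.044
finger_force: 1.8
```

Request:
servo_tool:
  commands:
    - {"dx": -3, "dy": 0, "dz": 0.5, "twist": 0}
    - {"dx": -3, "dy": 0, "dz": 0, "twist": 0}
    - {"dx": -3, "dy": 0, "dz": 0, "twist": 0}
    - {"dx": -3, "dy": 0, "dz": 0, "twist": 0}
    - {"dx": -3, "dy": 0, "dz": 0, "twist": 0}
    - {"dx": 0, "dy": 0, "dz": 0, "twist": 0}
  gripper: 43.94

```text
time_s: 11.0
tcp_pos: [0.6538, -0.1974, 0.0618]
tool_rot: [0.0, 0.825, 0.566, -0.0]
contact_force: [0.1, 0.5, -1.5]
gripper_width: 0.0438
finger_force: 1.8
```

```bash
cat >> h.py <<'E'
def plane_bp(c,us,f):
    s,p,R=pose();n=R[:,1];K=c['intrinsics'];V=c['view'];Rc=V[:3,:3];cc=-Rc.T@V[:3,3];o=[]
    for u in us:
        dd=Rc.T@((np.linalg.inv(K)@[u[0],u[1],1])*[1,-1,-1]); t=n@(p-cc)/(n@dd); P=cc+t*dd; o.append((round((P-p)@f*1e3,1),round(P[2]*1e3,1)))
    return o
E
python3 - <<'E'
from h import *
b=cap('side','s5'); go(.66,-.18,.1); s,p,R=pose()
print(orange(b)); q=w2px(b,p)[0].astype(int); print(q-[40,30])
cv2.imwrite('pics/c5.png',cv2.resize(b['pixels'][max(0,q[1]-30):q[1]+35,q[0]-40:q[0]+40,::-1],(640,520),interpolation=cv2.INTER_CUBIC))
E
```

```text
t 11.05 tcp [ 0.6538 -0.1972  0.0618] yaw_y -21.1 w 43.9 F [-0.5 -0.3 -0.4] ff 1.784694604575634
tool delta mm [ 18.3  -0.4 -38.2] twist None tilt [-0.e+00  1.e-04 -1.e+00]
(array([243.84, 165.65]), array([237, 158,  15,  16, 136], dtype=int32), array([113.5, 190. , 217. ]))
[205 136]
```

View pics/c5.png

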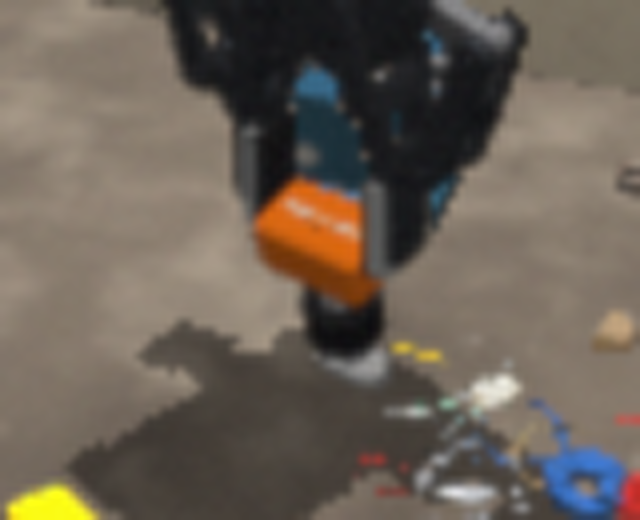

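Run:
```python
from h import *
b={'intrinsics':np.load('pics/s5.npz')['K'],'view':np.load('pics/s5.npz')['V']}
f=-np.array([np.cos(np.radians(68.9)),np.sin(np.radians(68.9)),0])
us=[np.array([205,136])+(np.array(u)+.5)/8-.5 for u in((320,216),(342,320),(352,368))]
print(plane_bp(b,us,f))
# predicted orange pixel centroid & bbox for tilt guesses: knob box hull
s,p,R=pose(); n=R[:,1]; im=cv2.imread('pics/s5.png')
```

```text
[(np.float64(-2.7), np.float64(74.7)), (np.float64(9.3), np.float64(26.0)), (np.float64(15.2), np.float64(2.2))]
```

It still leans about 14°, with the head about 1 mm above the bench. I'll lower a bit more and repeat the drag.

Request:
servo_tool:
  commands:
    - {"dx": 0, "dy": 0, "dz": 1, "twist": 0}
    - {"dx": 0, "dy": 0, "dz": 1, "twist": 0}
    - {"dx": 0, "dy": 0, "dz": 0.7, "twist": 0}
    - {"dx": 0, "dy": 0, "dz": 0, "twist": 0}

```text
time_s: 11.55
tcp_pos: [0.6543, -0.1971, 0.0597]
tool_rot: [0.0, 0.824, 0.566, 0.0]
contact_force: [-0.0, -0.9, 3.8]
gripper_width: 0.0436
finger_force: 2.6
```

Request:
servo_tool:
  commands:
    - {"dx": -3, "dy": 0, "dz": 0, "twist": 0}
    - {"dx": -3, "dy": 0, "dz": 0, "twist": 0}
    - {"dx": -3, "dy": 0, "dz": 0, "twist": 0}
    - {"dx": -3, "dy": 0, "dz": 0, "twist": 0}
    - {"dx": -3, "dy": 0, "dz": 0, "twist": 0}
    - {"dx": -3, "dy": 0, "dz": 0, "twist": 0}
    - {"dx": -2, "dy": 0, "dz": 0, "twist": 0}
    - {"dx": 0, "dy": 0, "dz": 0, "twist": 0}

```text
time_s: 12.55
tcp_pos: [0.6464, -0.2159, 0.0589]
tool_rot: [-0.0, 0.825, 0.566, -0.0]
contact_force: [0.3, -0.2, -0.6]
gripper_width: 0.0441
finger_force: 1.9
```

```bash
cat >> h.py <<'E'
def pitchfit(b,yaw_f,name=None):
    """fit knob pose in the tool's xz-plane from orange mask in side view: f,z of knob top centre, pitch(head forward +)"""
    s,p,R=pose(); n=R[:,1]; f=np.array([np.cos(yaw_f),np.sin(yaw_f),0]); k=np.array([0,0,1.])
    im=np.ascontiguousarray(b['pixels']); h=cv2.cvtColor(im,cv2.COLOR_RGB2HSV).astype(int)
    q=w2px(b,p)[0].astype(int); x0,y0=q-[30,30]; W=60;S=8
    cr=im[y0:y0+W,x0:x0+W]; hh=cv2.cvtColor(cv2.resize(cr,(W*S,W*S),interpolation=cv2.INTER_CUBIC),cv2.COLOR_RGB2HSV).astype(int)
    m=((hh[...,0]>3)&(hh[...,0]<18)&(hh[...,1]>150)&(hh[...,2]>80))
    n_,l,st,ce=cv2.connectedComponentsWithStats(m.astype(np.uint8)); m=l==1+st[1:,4].argmax()
    m=cv2.morphologyEx(m.astype(np.uint8),cv2.MORPH_CLOSE,np.ones((25,25)))
    def poly(v):
        fo,z,th,la=v; a=np.array(-np.sin(th)*f+np.cos(th)*k); w=np.cos(th)*f+np.sin(th)*k
        c=p+f*fo+n*la; c=np.array([c[0],c[1],z]); P=[c+n*.022*i+w*.014*j-a*.022*l for i in(1,-1) for j in(1,-1) for l in(0,1)]
        u=(w2px(b,P)-[x0,y0]+.5)*S; r=np.zeros((W*S,W*S),np.uint8); cv2.fillConvexPoly(r,cv2.convexHull(u.astype(np.float32)).astype(np.int32),1)
        # finger pads hide the parts beyond: ignore right finger area
        return r
    from scipy.optimize import minimize
    def cost(v): 
        r=poly(v*[1e-3,1e-3,.0175,1e-3]); return ((r>0)!=(m>0)).sum()/m.sum()+ .002*v[3]**2
    best=None
    for th in(-10,0,10,20):
        o=minimize(cost,[0,p[2]*1e3+12,th,0],method='Nelder-Mead',options=dict(initial_simplex=np.array([[0,p[2]*1e3+12,th,0],[5,p[2]*1e3+12,th,0],[0,p[2]*1e3+17,th,0],[0,p[2]*1e3+12,th+8,0],[0,p[2]*1e3+12,th,2]])))
        if best is None or o.fun<best.fun: best=o
    return best.x.round(1),round(best.fun,3)
E
python3 - <<'E'
from h import *
b=cap('side','s6'); go(.66,-.18,.1); s,p,R=pose()
print(orange(b)); print(pitchfit(b,np.radians(-111.1)))
E
```

```text
t 12.6 tcp [ 0.6465 -0.2158  0.059 ] yaw_y -21.09 w 43.9 F [-0.8 -0.1 -0.2] ff 1.8515189923346043
tool delta mm [ 38.2  -0.3 -41. ] twist None tilt [-3.e-04  1.e-04 -1.e+00]
(array([248.36, 162.87]), array([242, 156,  14,  15, 135], dtype=int32), array([124. , 172. , 212.6]))
(array([-10.9,  73.5,  41.7,   1.2]), np.float64(0.338))
```

Run:
```python
from h import *
b=robot.capture('side'); s,p,R=pose(); q=w2px(b,p)[0].astype(int); print(q-[40,30])
cv2.imwrite('pics/c6.png',cv2.resize(b['pixels'][max(0,q[1]-30):q[1]+35,q[0]-40:q[0]+40,::-1],(640,520),interpolation=cv2.INTER_CUBIC))
```

```text
[209 133]
```

View pics/c6.png

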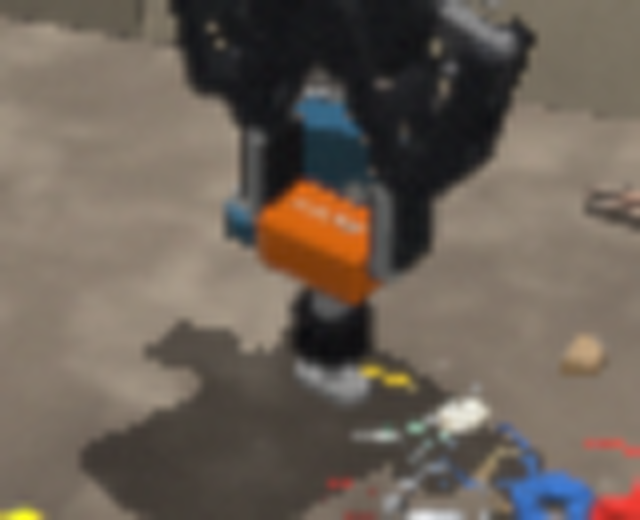

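Now it looks upright: knob line at about (328,213), collar (333,335), head (335,382).

Run:
```python
from h import *
b={'intrinsics':np.load('pics/s6.npz')['K'],'view':np.load('pics/s6.npz')['V']}
f=-np.array([np.cos(np.radians(68.9)),np.sin(np.radians(68.9)),0])
us=[np.array([209,133])+(np.array(u)+.5)/8-.5 for u in((328,213),(333,335),(335,382))]
print(plane_bp(b,us,f))
```

```text
[(np.float64(-1.3), np.float64(74.6)), (np.float64(2.3), np.float64(22.8)), (np.float64(3.7), np.float64(1.8))]
```

Request:
servo_tool:
  commands:
    - {"dx": 0, "dy": 0, "dz": 0.7, "twist": 0}
    - {"dx": 0, "dy": 0, "dz": 0.7, "twist": 0}
    - {"dx": 0, "dy": 0, "dz": 0.7, "twist": 0}
    - {"dx": 0, "dy": 0, "dz": 0, "twist": 0}

```text
time_s: 13.15
tcp_pos: [0.647, -0.216, 0.0578]
tool_rot: [0.001, 0.825, 0.566, 0.0]
contact_force: [-0.7, -0.3, 3.5]
gripper_width: 0.0439
finger_force: 3.1
```

Request:
servo_tool:
  commands:
    - {"dx": 0, "dy": 0, "dz": 0.7, "twist": 0}
    - {"dx": 0, "dy": 0, "dz": 0, "twist": 0}

```text
time_s: 13.4
tcp_pos: [0.6468, -0.2158, 0.0564]
tool_rot: [0.0, 0.825, 0.566, 0.0]
contact_force: [-1.3, -0.5, 4.4]
gripper_width: 0.0437
finger_force: 2.6
```

Request:
servo_tool:
  commands:
    - {"dx": 0, "dy": 0, "dz": 0, "twist": 0}
    - {"dx": 0, "dy": 0, "dz": 0, "twist": 0}
    - {"dx": 0, "dy": 0, "dz": 0, "twist": 0}
  gripper: 46

```text
time_s: 13.78
tcp_pos: [0.6465, -0.2156, 0.0558]
tool_rot: [-0.0, 0.825, 0.566, -0.0]
contact_force: [0.8, 0.8, 0.5]
gripper_width: 0.0462
finger_force: 0.0
```

Request:
servo_tool:
  commands:
    - {"dx": 0, "dy": 0, "dz": 0, "twist": 0}
    - {"dx": 0, "dy": 0, "dz": 0, "twist": 0}
    - {"dx": 0, "dy": 0, "dz": 0, "twist": 0}
  gripper: 40
  squeeze: 40

```text
time_s: 14.15
tcp_pos: [0.6466, -0.2157, 0.0561]
tool_rot: [-0.0, 0.825, 0.566, -0.0]
contact_force: [-0.5, -0.1, -0.8]
gripper_width: 0.0431
finger_force: 41.2
```

Request:
servo_tool:
  commands:
    - {"dx": 0, "dy": 0, "dz": -10, "twist": 0}
    - {"dx": 0, "dy": 0, "dz": -20, "twist": 0}
    - {"dx": 0, "dy": 0, "dz": -30, "twist": 0}
    - {"dx": 0, "dy": 0, "dz": -20, "twist": 0}
    - {"dx": 0, "dy": 0, "dz": 0, "twist": 0}

```text
time_s: 14.78
tcp_pos: [0.6482, -0.2165, 0.1394]
tool_rot: [0.003, 0.825, 0.566, 0.001]
contact_force: [-0.3, 0.1, -2.1]
gripper_width: 0.0431
finger_force: 41.1
```

Run:
```python
from h import *
b=cap('side','s7'); s,p,R=pose(); q=w2px(b,p)[0].astype(int); print(q-[20,15])
import math
yw=math.radians(104.07);o=np.array([.5235,.1275]); w=o-.07*np.array([math.cos(yw),math.sin(yw)]); print('window',w)
go(w[0],w[1],.15,-75.93)
```

```text
[229 123]
window [0.5405175  0.05960004]
t 14.82 tcp [ 0.6471 -0.216   0.1376] yaw_y -21.08 w 42.9 F [-0.8  0.6 -1.2] ff 41.123594641685486
tool delta mm [ 218.8 -198.5  -12.9] twist 0.957 tilt [ 0.002  -0.0011 -1.    ]
```

Request:
servo_tool:
  commands:
    - {"dx": 36.5, "dy": -33, "dz": 0, "twist": 0}
    - {"dx": 36.5, "dy": -33, "dz": 0, "twist": 0}
    - {"dx": 36.5, "dy": -33, "dz": 0, "twist": 0}
    - {"dx": 36.5, "dy": -33, "dz": 0, "twist": 0}
    - {"dx": 36.5, "dy": -33, "dz": 0, "twist": 0}
    - {"dx": 36.3, "dy": -33.5, "dz": 0, "twist": 0}

```text
time_s: 15.58
tcp_pos: [0.5386, 0.0612, 0.1352]
tool_rot: [-0.001, 0.825, 0.566, -0.001]
contact_force: [0.2, 0.6, -2.2]
gripper_width: 0.0429
finger_force: 41.2
```

Request:
servo_tool:
  commands:
    - {"dx": 0, "dy": 0, "dz": 0, "twist": 0.16}
    - {"dx": 0, "dy": 0, "dz": 0, "twist": 0.16}
    - {"dx": 0, "dy": 0, "dz": 0, "twist": 0.16}
    - {"dx": 0, "dy": 0, "dz": 0, "twist": 0.16}
    - {"dx": 0, "dy": 0, "dz": 0, "twist": 0.16}
    - {"dx": 0, "dy": 0, "dz": 0, "twist": 0.157}
    - {"dx": 0, "dy": 0, "dz": 0, "twist": 0}
    - {"dx": 0, "dy": 0, "dz": 0, "twist": 0}

```text
time_s: 16.58
tcp_pos: [0.5397, 0.0598, 0.1357]
tool_rot: [-0.0, 0.992, 0.124, -0.001]
contact_force: [0.6, 0.2, -1.4]
gripper_width: 0.0431
finger_force: 41.3
```

Run:
```python
from h import *
a=cap('top','t8');b=cap('side','s8'); s,p,R=pose(); go(.5405,.0596,.1,-75.93)
q=w2px(b,p)[0].astype(int); print('side org',q-[40,25])
u=w2px(a,p)[0].astype(int); print('top org',u-[25,25],orange(a))
A=cv2.resize(b['pixels'][q[1]-25:q[1]+50,q[0]-40:q[0]+40,::-1],(640,600),interpolation=cv2.INTER_CUBIC)
B=cv2.resize(a['pixels'][u[1]-25:u[1]+25,u[0]-20:u[0]+20,::-1],(160,200),interpolation=cv2.INTER_CUBIC)
o=np.zeros((600,800,3),np.uint8);o[:,:640]=A;o[:200,640:]=B
cv2.imwrite('pics/c8.png',o)
```

```text
t 16.68 tcp [0.54   0.0598 0.136 ] yaw_y -75.84 w 43.3 F [-0.1  0.1 -1.2] ff 41.27389669418335
tool delta mm [ 0.5  0.4 36. ] twist 0.002 tilt [-6.e-04  1.e-04 -1.e+00]
side org [221 190]
top org [167 191] (array([320.74,  89.16]), array([312,  84,  17,  11, 136], dtype=int32), array([111.5, 114. , 117. ]))
```

View pics/c8.png

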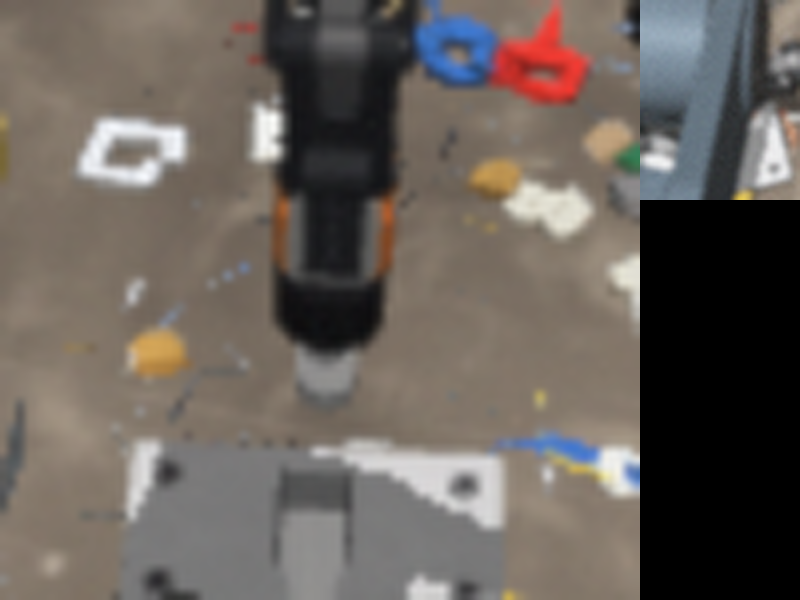

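Good view down the slot. Crop centres: knob about 334, collar 330, head 326 (x); window edges at 277 and 350. I'll compare with the upright model.

Run:
```python
from h import *
d=np.load('pics/s8.npz');c={'K':d['K'],'V':d['V'],}
s,p,R=pose(); o=np.array([221,190])
def pc(P): return ((w2px(c,P)-o+.5)*8-.5).round(1)
for nm,z in dict(knob=63,collartop=37,collar=28,collarbot=19.5,head=3.5,bot=0).items():
    P=p.copy();P[2]+=(z-56)/1e3; print(nm,pc(P))
e=p+R[:,0]*.001; print('px per mm toolx',pc(e)-pc(p), R[:,0].round(3))
H=[.5235,.1275,np.radians(104.07)]
win=np.array([[-86,-9,25],[-86,9,25],[-54,-9,25],[-54,9,25],[-70,0,25],[-95,-50,25],[-95,50,25]])/1e3
print(pc(T(H,win)))
cc={'intrinsics':d['K'],'view':d['V'],'pixels':cv2.imread('pics/s8.png')[:,:,::-1]}
# edge positions along crop rows: print gray profile
g=cv2.cvtColor(cc['pixels'].astype(np.uint8),cv2.COLOR_RGB2GRAY)
for y in range(211,242,1): print(y,g[y,250:273])
```

```text
knob [[327.6 185.5]]
collartop [[324.5 265.3]]
collar [[323.4 292. ]]
collarbot [[322.4 316.9]]
head [[320.6 362.8]]
bot [[320.3 372.6]]
px per mm toolx [[-4.2 -0.1]] [ 0.97   0.245 -0.001]
[[281.  472.9]
 [347.8 475.6]
 [276.4 563.8]
 [345.4 566.6]
 [312.7 519. ]
 [131.6 442.3]
 [499.3 457.1]]
211 [104 108 112 115 111  67  31  23  30  42  44  43  42  45  45  46  43  30
  23  31  62  97 103]
212 [104 107 111 117 115  71  33  24  26  33  34  35  35  35  33  35  34  28
  21  28  56  96 102]
213 [103 108 117 122 120  88  43  28  32  28  29  27  28  27  27  28  29  23
  25  35  66 101  99]
214 [108 105 119 122 121  95  64  55  59  33  23  25  26  23  22  22  28  41
  47  61  95 103  87]
215 [122 128 128 126 121  97 102  97  79  40  26  26  29  25  27  28  50  91
 100  94 101  84 107]
216 [128 130 126 120 116  92 106 102  82  41  26  28  30  30  27  28  54  95
 107 109 101 110 111]
217 [120 116 110  91  89  81  90  98  81  41  26  25  28  26  28  33  63  95
 105 104  98 108 107]
218 [108 104 103 102 100  80  87  98  81  42  27  27  34  28  27  33  64  95
  97  86  94 105 107]
219 [103 102
[... 1564 characters left out ...]
15 116]
235 [113 137 116 108 109 109 108 112 140 139 129 116 120 136 140 127 116 115
 116 119 120 119 117]
236 [103 109 114 110 109 109 111 116 135 142 141 140 141 143 141 122 120 120
 122 124 124 120 119]
237 [109 110 110 108 107 110 113 118 118 137 142 143 144 143 136 106 117 122
 125 127 125 122 122]
238 [111 109 108 107 108 116 121 120  96 118 134 138 138 137 121 105 114 118
 122 125 123 123 126]
239 [110 109 107 109 113 119 123 122 100  93  99 113 106 100  97 109 113 114
 120 121 117 123 125]
240 [111 109 109 110 117 120 118 114 102  96  95  98  96  95  97 109 112 115
 118 118 118 122 122]
241 [117 112 112 112 118 117 114 109 104 102  99  98  96 104 106 108 112 113
 117 115 115 118 119]
```

The stud sits about 1.1 mm off the TCP along -x of the tool. I'll correct by +1.5 mm in tool x and descend.

Request:
servo_tool:
  commands:
    - {"dx": 1.5, "dy": 0.4, "dz": 15, "twist": 0.002}
    - {"dx": 0, "dy": 0, "dz": 15, "twist": 0}
    - {"dx": 0, "dy": 0, "dz": 12, "twist": 0}
    - {"dx": 0, "dy": 0, "dz": 7, "twist": 0}
    - {"dx": 0, "dy": 0, "dz": 0, "twist": 0}
    - {"dx": 0, "dy": 0, "dz": 0, "twist": 0}

```text
time_s: 17.42
tcp_pos: [0.542, 0.0598, 0.0875]
tool_rot: [0.0, 0.993, 0.122, 0.0]
contact_force: [-0.2, 0.0, -0.7]
gripper_width: 0.0435
finger_force: 41.3
```

Request:
servo_tool:
  commands:
    - {"dx": 0, "dy": 0, "dz": 2, "twist": 0}
    - {"dx": 0, "dy": 0, "dz": 2, "twist": 0}
    - {"dx": 0, "dy": 0, "dz": 2, "twist": 0}
    - {"dx": 0, "dy": 0, "dz": 0, "twist": 0}

```text
time_s: 17.92
tcp_pos: [0.5416, 0.0598, 0.0812]
tool_rot: [-0.0, 0.993, 0.122, -0.0]
contact_force: [0.5, 0.2, -1.4]
gripper_width: 0.0428
finger_force: 41.3
```

Run:
```python
from h import *
go(.5405,.0596,.066,-75.93)
```

```text
t 17.93 tcp [0.5416 0.0598 0.0812] yaw_y -76.03 w 42.8 F [ 0.5  0.2 -1.4] ff 41.298115253448486
tool delta mm [-1.1 -0.1 15.2] twist -0.002 tilt [-3.e-04  0.e+00 -1.e+00]
```

Request:
servo_tool:
  commands:
    - {"dx": 0, "dy": 0, "dz": 1, "twist": 0}
    - {"dx": 0, "dy": 0, "dz": 1, "twist": 0}
    - {"dx": 0, "dy": 0, "dz": 1, "twist": 0}
    - {"dx": 0, "dy": 0, "dz": 0, "twist": 0}

```text
time_s: 18.42
tcp_pos: [0.5417, 0.0598, 0.0782]
tool_rot: [-0.0, 0.993, 0.122, -0.0]
contact_force: [-0.3, 0.6, -0.6]
gripper_width: 0.0431
finger_force: 41.3
```

No contact at 3 mm below the bed top, so the head is in the window. I'll lower it to the floor.

Request:
servo_tool:
  commands:
    - {"dx": 0, "dy": 0, "dz": 2, "twist": 0}
    - {"dx": 0, "dy": 0, "dz": 2, "twist": 0}
    - {"dx": 0, "dy": 0, "dz": 2, "twist": 0}
    - {"dx": 0, "dy": 0, "dz": 2, "twist": 0}
    - {"dx": 0, "dy": 0, "dz": 2, "twist": 0}
    - {"dx": 0, "dy": 0, "dz": 0, "twist": 0}

```text
time_s: 19.18
tcp_pos: [0.5416, 0.0598, 0.0681]
tool_rot: [-0.0, 0.993, 0.122, -0.0]
contact_force: [-0.9, -0.4, -1.1]
gripper_width: 0.0426
finger_force: 41.3
```

Request:
servo_tool:
  commands:
    - {"dx": 0, "dy": 0, "dz": 1, "twist": 0}
    - {"dx": 0, "dy": 0, "dz": 0.5, "twist": 0}
    - {"dx": 0, "dy": 0, "dz": 0, "twist": 0}

```text
time_s: 19.55
tcp_pos: [0.5417, 0.0598, 0.0668]
tool_rot: [0.0, 0.993, 0.122, 0.0]
contact_force: [-0.3, -0.5, -1.2]
gripper_width: 0.0428
finger_force: 41.3
```

Run:
```python
from h import *
import math
yw=math.radians(104.07);o=np.array([.5235,.1275]); w=o+.010*np.array([math.cos(yw),math.sin(yw)]); go(w[0],w[1],.066,-75.93)
b=robot.capture('side')
BD=seg(((-30,-45,35),(-30,45,35)),((-30,-45,35),(30,-45,35)),((-30,45,35),(30,45,35)),((30,-45,35),(30,45,35)))
H=[.5235,.1275,yw]; c=T(H,[[.041,0,0]])[0]
p,per=fit([b],[BD],[c[0],c[1],yw],R=(7,5,4,3,2,2)); print(p,np.degrees(p[2]),per)
d=p[:2]-H[:2]; print('board holder xy',d@[math.cos(yw),math.sin(yw)],d@[-math.sin(yw),math.cos(yw)])
```

```text
t 19.55 tcp [0.5417 0.0598 0.0668] yaw_y -76.03 w 42.8 F [-0.3 -0.5 -1.2] ff 41.297895312309265
tool delta mm [ -1.4 -80.1   0.8] twist -0.002 tilt [ 0. -0. -1.]
[0.51691745 0.17325871 1.89300377] 108.46112636147889 [(0, -0.12), (0, -0.39), (0, 0.34), (0, 0.1)]
board holder xy 0.045986190158015194 -0.004739202666825824
```

The head is just above the channel floor. I'll slide toward the fence.

Request:
servo_tool:
  commands:
    - {"dx": 0, "dy": -3, "dz": 0, "twist": 0}
    - {"dx": 0, "dy": -4, "dz": 0, "twist": 0}
    - {"dx": 0, "dy": -4, "dz": 0, "twist": 0}
    - {"dx": 0, "dy": -4, "dz": 0, "twist": 0}
    - {"dx": 0, "dy": -5, "dz": 0, "twist": 0}
    - {"dx": 0, "dy": -5, "dz": 0, "twist": 0}

```text
time_s: 20.35
tcp_pos: [0.5356, 0.0844, 0.0668]
tool_rot: [-0.0, 0.993, 0.122, 0.0]
contact_force: [-0.4, 0.1, -1.1]
gripper_width: 0.0429
finger_force: 41.3
```

Run:
```python
from h import *
go(.5211,.1372,.066,-75.93); print(robot.state()['ft_torque'])
```

```text
t 20.35 tcp [0.5356 0.0844 0.0668] yaw_y -76.03 w 42.9 F [-0.4  0.1 -1.1] ff 41.297839879989624
tool delta mm [ -1.3 -54.7   0.8] twist -0.002 tilt [ 0.  0. -1.]
[ 0.02418621  0.01753527 -0.03286183]
```

Request:
servo_tool:
  commands:
    - {"dx": 0, "dy": -5, "dz": 0, "twist": 0}
    - {"dx": 0, "dy": -5, "dz": 0, "twist": 0}
    - {"dx": 0, "dy": -5, "dz": 0, "twist": 0}
    - {"dx": 0, "dy": -5, "dz": 0, "twist": 0}
    - {"dx": 0, "dy": -5, "dz": 0, "twist": 0}
    - {"dx": 0, "dy": -5, "dz": 0, "twist": 0}
    - {"dx": 0, "dy": -5, "dz": 0, "twist": 0}

```text
time_s: 21.22
tcp_pos: [0.5272, 0.1183, 0.0668]
tool_rot: [0.0, 0.993, 0.122, -0.0]
contact_force: [-0.3, 0.0, -1.2]
gripper_width: 0.043
finger_force: 41.3
```

Request:
servo_tool:
  commands:
    - {"dx": 0, "dy": -2, "dz": 0, "twist": 0}
    - {"dx": 0, "dy": -2, "dz": 0, "twist": 0}
    - {"dx": 0, "dy": -2, "dz": 0, "twist": 0}
    - {"dx": 0, "dy": -2, "dz": 0, "twist": 0}
    - {"dx": 0, "dy": -2, "dz": 0, "twist": 0}
    - {"dx": 0, "dy": -2, "dz": 0, "twist": 0}
    - {"dx": 0, "dy": -2, "dz": 0, "twist": 0}

```text
time_s: 22.1
tcp_pos: [0.5238, 0.1317, 0.0668]
tool_rot: [0.0, 0.993, 0.122, 0.0]
contact_force: [-0.3, -0.2, -1.3]
gripper_width: 0.0431
finger_force: 41.3
```

Request:
servo_tool:
  commands:
    - {"dx": 0, "dy": -1.5, "dz": 0, "twist": 0}
    - {"dx": 0, "dy": -1.5, "dz": 0, "twist": 0}
    - {"dx": 0, "dy": 0, "dz": 0, "twist": 0}

```text
time_s: 22.48
tcp_pos: [0.5231, 0.1347, 0.0668]
tool_rot: [-0.0, 0.993, 0.122, -0.0]
contact_force: [-1.2, 0.3, -0.8]
gripper_width: 0.0429
finger_force: 41.3
```

```bash
cat > bd.py <<'E'
from h import *
import math
yw=math.radians(104.07)
go(.5211,.1372,.066,-75.93)
b=robot.capture('side')
BD=seg(((-30,-45,35),(-30,45,35)),((-30,-45,35),(30,-45,35)),((-30,45,35),(30,45,35)),((30,-45,35),(30,45,35)))
H=[.5235,.1275,yw]; c=T(H,[[.052,0,0]])[0]
p,per=fit([b],[BD],[c[0],c[1],yw],R=(5,4,3,2,2)); 
d=p[:2]-H[:2]; print('board holder xy',d@[math.cos(yw),math.sin(yw)],d@[-math.sin(yw),math.cos(yw)],np.degrees(p[2]),per)
E
python3 bd.py
```

```text
t 22.48 tcp [0.5231 0.1347 0.0668] yaw_y -76.02 w 42.9 F [-1.2  0.3 -0.8] ff 41.298059821128845
tool delta mm [-1.3 -2.9  0.8] twist -0.002 tilt [-1.e-04  1.e-04 -1.e+00]
board holder xy 0.04867443948953286 0.002999144249918874 104.3923169425459 [(0, 0.46), (0, -0.14), (0, 0.71), (0, -0.34)]
```

Request:
servo_tool:
  commands:
    - {"dx": 0, "dy": -1, "dz": 0, "twist": 0}
    - {"dx": 0, "dy": -1, "dz": 0, "twist": 0}
    - {"dx": 0, "dy": -0.8, "dz": 0, "twist": 0}
    - {"dx": 0, "dy": 0, "dz": 0, "twist": 0}

```text
time_s: 23.02
tcp_pos: [0.5225, 0.1373, 0.0668]
tool_rot: [-0.0, 0.993, 0.122, -0.0]
contact_force: [0.4, -0.2, -0.9]
gripper_width: 0.0433
finger_force: 41.3
```

Request:
servo_tool:
  commands:
    - {"dx": 0, "dy": -0.7, "dz": 0, "twist": 0}
    - {"dx": 0, "dy": 0, "dz": 0, "twist": 0}

```text
time_s: 23.28
tcp_pos: [0.5223, 0.138, 0.0668]
tool_rot: [-0.0, 0.993, 0.122, -0.0]
contact_force: [-0.2, 0.1, -0.7]
gripper_width: 0.043
finger_force: 41.3
```

```bash
python3 bd.py
```

```text
t 23.27 tcp [0.5223 0.138  0.0668] yaw_y -76.03 w 43.0 F [-0.2  0.1 -0.7] ff 41.29810631275177
tool delta mm [-1.3  0.5  0.8] twist -0.002 tilt [-0.  0. -1.]
board holder xy 0.0534718627290259 -0.0008805389266539792 94.48878748308623 [(0, -0.13), (0, -0.3), (0, 0.27), (0, 0.13)]
```

Request:
servo_tool:
  commands:
    - {"dx": 0, "dy": -0.5, "dz": 0, "twist": 0}
    - {"dx": 0, "dy": 0, "dz": 0, "twist": 0}

```text
time_s: 23.58
tcp_pos: [0.5222, 0.1384, 0.0668]
tool_rot: [0.0, 0.993, 0.122, 0.0]
contact_force: [1.1, -0.9, -1.2]
gripper_width: 0.0431
finger_force: 41.3
```

Request:
servo_tool:
  commands:
    - {"dx": 0, "dy": -0.5, "dz": 0, "twist": 0}
    - {"dx": 0, "dy": 0, "dz": 0, "twist": 0}

```text
time_s: 23.82
tcp_pos: [0.5222, 0.1386, 0.0668]
tool_rot: [0.0, 0.993, 0.122, 0.0]
contact_force: [0.6, -1.7, -1.7]
gripper_width: 0.0429
finger_force: 41.3
```

Request:
servo_tool:
  commands:
    - {"dx": 0, "dy": -0.6, "dz": 0, "twist": 0}
    - {"dx": 0, "dy": 0, "dz": 0, "twist": 0}

```text
time_s: 24.08
tcp_pos: [0.5223, 0.1389, 0.0669]
tool_rot: [0.0, 0.993, 0.122, 0.0]
contact_force: [1.0, -4.9, -2.1]
gripper_width: 0.0433
finger_force: 41.3
```

Request:
servo_tool:
  commands:
    - {"dx": 0, "dy": -0.6, "dz": 0, "twist": 0}
    - {"dx": 0, "dy": 0, "dz": 0, "twist": 0}

```text
time_s: 24.32
tcp_pos: [0.5223, 0.1391, 0.0669]
tool_rot: [0.001, 0.993, 0.122, 0.0]
contact_force: [0.9, -7.0, -1.0]
gripper_width: 0.043
finger_force: 41.4
```

Run:
```python
from h import *
go(.5211,.1372,.066,-75.93)
b=cap('side','s9');q=w2px(b,T([.5235,.1275,np.radians(104.07)],[[.04,0,.03]]))[0].astype(int);print(q-[50,37])
cv2.imwrite('pics/c9.png',cv2.resize(b['pixels'][q[1]-37:q[1]+38,q[0]-50:q[0]+50,::-1],(800,600),interpolation=cv2.INTER_CUBIC))
```

```text
t 24.32 tcp [0.5223 0.1391 0.0669] yaw_y -75.98 w 43.0 F [ 0.9 -7.  -1. ] ff 41.37776076793671
tool delta mm [-1.6  1.5  0.9] twist -0.001 tilt [ 8.0e-04 -1.6e-03 -1.0e+00]
[208 259]
```

View pics/c9.png

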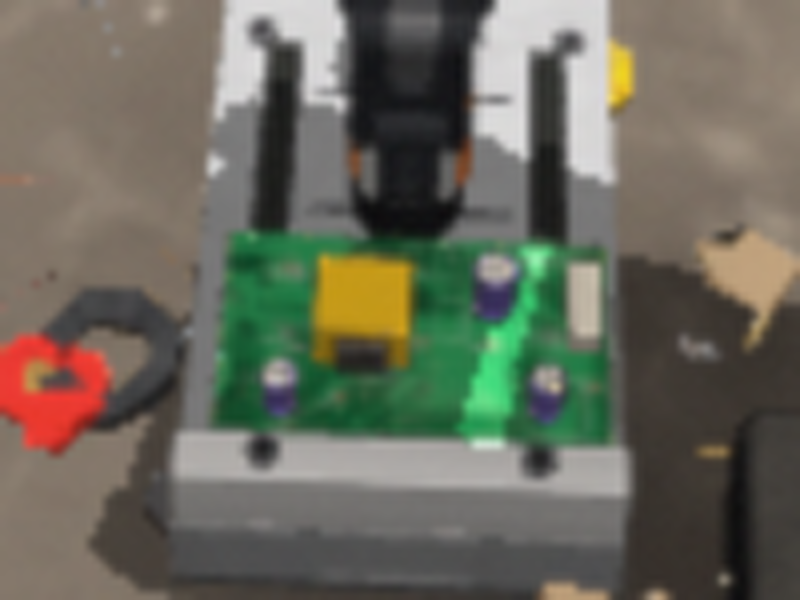

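The picture shows the board square against the fence along its whole edge (crop row about 435), with the stud between the black seat lines at about (410,210). I'll back off into the play, then turn a quarter about the stud axis.

Request:
servo_tool:
  commands:
    - {"dx": 0, "dy": 1.2, "dz": 0, "twist": 0}
    - {"dx": 0, "dy": 1.2, "dz": 0, "twist": 0}
    - {"dx": 0, "dy": 0, "dz": 0, "twist": 0}

```text
time_s: 24.75
tcp_pos: [0.5219, 0.1382, 0.0667]
tool_rot: [-0.0, 0.993, 0.121, -0.0]
contact_force: [0.0, -0.5, -1.4]
gripper_width: 0.0431
finger_force: 41.5
```

Run:
```python
from h import *
go(.5221,.1378,.066,14.07)
```

```text
t 24.75 tcp [0.5219 0.1382 0.0667] yaw_y -76.06 w 43.1 F [ 0.  -0.5 -1.4] ff 41.47923409938812
tool delta mm [0.1 0.5 0.7] twist -1.573 tilt [-9.e-04  8.e-04 -1.e+00]
```

Request:
servo_tool:
  commands:
    - {"dx": 0, "dy": 0.4, "dz": 0, "twist": 0}
    - {"dx": 0, "dy": -0.2, "dz": 0, "twist": -0.175}
    - {"dx": 0, "dy": -0.2, "dz": 0, "twist": -0.175}
    - {"dx": 0, "dy": -0.2, "dz": 0, "twist": -0.175}
    - {"dx": 0, "dy": -0.2, "dz": 0, "twist": -0.175}
    - {"dx": 0, "dy": 0, "dz": 0, "twist": 0}

```text
time_s: 25.5
tcp_pos: [0.5219, 0.1382, 0.0668]
tool_rot: [-0.0, 0.891, 0.454, -0.0]
contact_force: [-0.6, 0.1, -1.3]
gripper_width: 0.043
finger_force: 41.5
```

Request:
servo_tool:
  commands:
    - {"dx": 0, "dy": -0.2, "dz": 0, "twist": -0.175}
    - {"dx": 0, "dy": -0.2, "dz": 0, "twist": -0.175}
    - {"dx": 0, "dy": -0.2, "dz": 0, "twist": -0.175}
    - {"dx": 0, "dy": -0.2, "dz": 0, "twist": -0.175}
    - {"dx": 0, "dy": -0.2, "dz": 0, "twist": -0.173}
    - {"dx": 0, "dy": 0, "dz": 0, "twist": 0}
    - {"dx": 0, "dy": 0, "dz": 0, "twist": 0}

```text
time_s: 26.38
tcp_pos: [0.5215, 0.1382, 0.0669]
tool_rot: [0.0, 0.616, 0.787, 0.0]
contact_force: [1.0, -1.6, -1.5]
gripper_width: 0.043
finger_force: 41.5
```

Run:
```python
from h import *
go(.5221,.1378,.066,14.07); print(robot.state()['ft_torque'])
```

```text
t 26.38 tcp [0.5215 0.1382 0.0669] yaw_y 13.89 w 43.0 F [ 1.  -1.6 -1.5] ff 41.474432945251465
tool delta mm [-0.5  0.5  0.9] twist -0.003 tilt [ 7.e-04 -2.e-04 -1.e+00]
[-0.2226831  -0.18731818 -0.01410464]
```

Request:
servo_tool:
  commands:
    - {"dx": 0, "dy": 0, "dz": 1, "twist": 0}
    - {"dx": 0, "dy": 0, "dz": 1, "twist": 0}
    - {"dx": 0, "dy": 0, "dz": 0, "twist": 0}

```text
time_s: 26.75
tcp_pos: [0.5212, 0.1382, 0.0647]
tool_rot: [0.0, 0.615, 0.788, -0.0]
contact_force: [1.6, -1.9, -0.9]
gripper_width: 0.0428
finger_force: 41.5
```

Request:
servo_tool:
  commands:
    - {"dx": 0, "dy": 0, "dz": 1, "twist": 0}
    - {"dx": 0, "dy": 0, "dz": 1, "twist": 0}
    - {"dx": 0, "dy": 0, "dz": 0, "twist": 0}

```text
time_s: 27.12
tcp_pos: [0.5211, 0.1382, 0.0627]
tool_rot: [-0.0, 0.615, 0.788, -0.0]
contact_force: [0.8, -1.8, -1.6]
gripper_width: 0.0433
finger_force: 41.5
```

It is dropping into the cross groove. I'll take it to the bottom, then release.

Request:
servo_tool:
  commands:
    - {"dx": 0, "dy": 0, "dz": 0.6, "twist": 0}
    - {"dx": 0, "dy": 0, "dz": 0.5, "twist": 0}
    - {"dx": 0, "dy": 0, "dz": 0, "twist": 0}

```text
time_s: 27.5
tcp_pos: [0.5211, 0.1383, 0.062]
tool_rot: [0.0, 0.615, 0.789, 0.0]
contact_force: [0.5, -2.3, 2.9]
gripper_width: 0.043
finger_force: 42.0
```

Request:
servo_tool:
  commands:
    - {"dx": 0, "dy": 0, "dz": 0, "twist": 0}
    - {"dx": 0, "dy": 0, "dz": 0, "twist": 0}
    - {"dx": 0, "dy": 0, "dz": 0, "twist": 0}
  gripper: 47

```text
time_s: 27.88
tcp_pos: [0.5209, 0.1385, 0.0615]
tool_rot: [-0.0, 0.615, 0.789, -0.0]
contact_force: [-0.3, -0.1, -0.8]
gripper_width: 0.047
finger_force: 0.0
```

Request:
servo_tool:
  commands:
    - {"dx": 0, "dy": 0, "dz": 0, "twist": 0}
    - {"dx": 0, "dy": 0, "dz": -5, "twist": 0}
    - {"dx": 0, "dy": 0, "dz": -10, "twist": 0}
    - {"dx": 0, "dy": 0, "dz": -20, "twist": 0}
    - {"dx": 0, "dy": 0, "dz": -40, "twist": 0}
    - {"dx": 0, "dy": 0, "dz": -60, "twist": 0}
    - {"dx": 0, "dy": 0, "dz": 0, "twist": 0}
  gripper: 56

```text
time_s: 28.75
tcp_pos: [0.5247, 0.1386, 0.2023]
tool_rot: [0.005, 0.615, 0.789, 0.004]
contact_force: [-0.1, 0.2, 0.2]
gripper_width: 0.0561
finger_force: 0.0
```

Run:
```python
from h import *
b=cap('side','s10'); go(.52,.13,.2)
H=[.5235,.1275,np.radians(104.07)]
q=w2px(b,T(H,[[.03,0,.04]]))[0].astype(int);print(q-[50,37])
cv2.imwrite('pics/c10.png',cv2.resize(b['pixels'][q[1]-37:q[1]+38,q[0]-50:q[0]+50,::-1],(800,600),interpolation=cv2.INTER_CUBIC))
# fit knob top at z=80 vs 84 and yaw
for z in(80,84):
    c=T(H,[[.010,0,0]])[0]; p,per=fit([b],[KN(z)],[c[0],c[1],H[2]+np.pi/2],R=(3,2,2)); d=p[:2]-H[:2]
    print(z,d@[np.cos(H[2]),np.sin(H[2])],d@[-np.sin(H[2]),np.cos(H[2])],np.degrees(p[2]-H[2]),per)
```

```text
t 28.8 tcp [0.5227 0.1384 0.1998] yaw_y 14.1 w 56.0 F [-0.   0.8 -0.9] ff 0.0
tool delta mm [-7.5 -4.7 -0.3] twist None tilt [ 6.6e-03  3.0e-04 -1.0e+00]
[208 252]
80 0.01200499458603112 0.0014681874594305556 91.09560898140823 [(0, 1.52), (0, -0.24), (0, 0.12), (0, -0.12)]
84 0.015338199710609497 0.0015826461993645503 91.2866462646809 [(0, 1.34), (0, -0.23), (0, 0.17), (0, -0.17)]
```

View pics/c10.png

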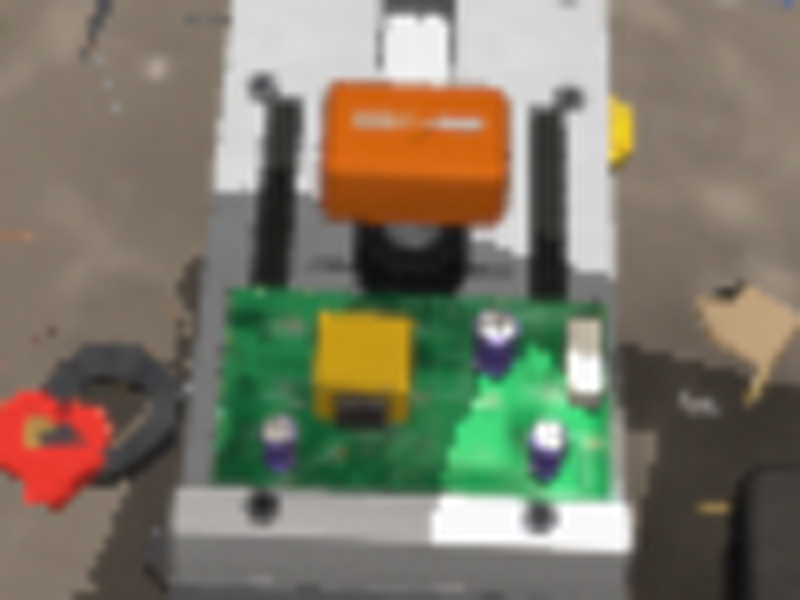

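The picture shows the knob turned across the slot at about (415,150), upright and seated, with the board square against the fence. The TCP went 4.9 mm down to floor contact before release, which matches the drop into the groove. I'm handing the job in.

```bash
python3 -c "
from bench import robot
print(robot.job_done())"
```

```text
the job is handed in; nothing more can be done
None
```

The board is pushed home against the fence and the stud is turned a quarter and dropped into the cross groove; I handed the job in at about 29 s, and no pass/fail verdict was returned.

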